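# Find a spacer's blind hole on the gauge pin and hold it hole up

## Task

The square aluminium spacer on the bench has a blind hole in one of its two ends: find it by feel, by trying the ends against the level pin of the gauge stand (turn the spacer end for end if the first one is stopped at the pin's tip), and push the spacer fully home on the pin, until the hole's bottom meets it. Then pull it off, turn it so that the hole faces straight up, and finish while still holding it like that in the gripper, still, clear of everything, at least 16 cm above the open middle of the bench where it lay. Leave the other things on the bench where they are.

Things in the scene. Friction and masses are not known exactly. Their poses are not given: they have to be found in the camera images.
- spacer: blind spacer: loose aluminium square bar, 36 x 36 x 80 mm, about 0.25 kg, lying on a long side, nothing within 80 mm of its centre. Origin at its centre (18 mm above the bench as it lies); x axis along its length, ends at x = -40 and +40 mm. One end is closed and flat, the other has a central round blind hole, 20 mm diameter, 36 mm deep; which of the two (+x or -x) is not told: feel or see it
- gauge: gauge stand, fixed, place and yaw vary. Foot x -70..40, y -35..35 mm, 12 mm high; upright block x 0..24, y -22..22 mm, 106 mm high. Steel pin, 14 mm diameter, round tip, sticks out level from the block along -x for 50 mm, axis 85 mm up. Origin on the bench under the pin's root. Push the spacer on along +x: its centre ends at x = -54 mm when home, -90 mm if its closed end meets the tip
- pin_tip (a point): the tip of the gauge pin, on its axis, 85 mm above the bench, 50 mm in front of the upright block; same axes as the gauge stand
- half_shell_1: bystander: half of a plain bearing shell, steel, half ring 66 mm across and 30 mm high, standing on its edge face; origin on the bench under it
- half_shell_2: bystander: a second half bearing shell, same as half_shell_1; origin on the bench under it
- bearing_ring: bystander: steel bearing ring, 72 mm outside, 44 mm bore, 18 mm high, lying flat; origin at the centre of its underside
- flange: bystander: dark steel pipe flange, 90 mm disc with a 45 mm hub, 30 mm high; origin at the centre of its underside
- wrench: bystander: steel wrench, 180 mm long, lying flat along its x axis
- screwdriver: bystander: screwdriver, 200 mm long, lying along its x axis
- steel_pin: bystander: loose round steel pin, 22 mm diameter, 90 mm long, lying along its x axis
Mind the look-alikes: they are no part of the job. Leave any pink or red look-alike of the spacer alone. Several things look just like the gauge: the one meant starts farthest from the robot's base.

How it is judged:
By the outcome, as a careful person would: the job done as asked, in the order asked, and still so for the second after the job is handed in, while the arm keeps its last pose, push and grip.
It also fails if it takes over 72 s, if anything falls off the work surface, if the arm or the gripper's body presses on something with over 40 N, if the wrist force passes 120 N, or if a joint passes its speed limit or range.

## Robot

A 6-joint arm with a two-finger parallel gripper is mounted at the origin on the work surface. World frame = base frame: x ahead of the robot, y to its left, z up, the work surface at z = 0. Lengths are in m, angles in rad, forces in N, time in s.
With the tool pointing down it reaches from about 0.3 to 1 m from the base axis. Payload 5.1 kg.
Tool frame: the origin (TCP) lies at the very end of the fingers, on their centre line; the grasp point (between the pads) lies r.grip_depth behind it (r.grip_depth is the distance from the TCP to the grasp point, in m); z points along the fingers, y is the direction in which the jaws open and shut (so a half turn about z gives the same grasp; the last joint's range is limited). The gripper opens to 95 mm and grips with 3 to 60 N. Pads are 20 mm wide; open, the fingers measure 119 mm over their backs; the gripper's body (75 mm by 180 mm) begins 59 mm behind the grasp point.
Start: joints at [1.238, 0.124, 1.65, -0, 1.367, -0.083], TCP at [0.161, 0.63, 0.215] pointing down, gripper open.
Joint ranges: [-2.61, 2.61], [-1.02, 2.33], [0.03, 2.71], [-1.35, 4.49], [0.32, 2.68], [-2.91, 2.91]. Speed limits (rad/s): [2.57, 2.57, 3.14, 3.14, 3.14, 3.14].

## Interface

Orientations are given as a unit quaternion [w, x, y, z].
In Python, from plant import r, camera, camera_params gives the robot as it stands.
- The arm moves only by the tool apply_moves, never from a script. Its argument "motion" is one flat list of numbers, 7 for each row, row after row: the shift along the tool's x, y, z in m, then the turn, a rotation vector about the tool's x, y, z in degrees, then the gripper's target within -1 to 1 (fully open at 1, half-way at 0, shut at -1). A call has 1 to 10 rows; each row is the pose to reach, as a shift and turn from the pose measured when the call began, along the tool's axes at that moment; what a row does not reach only later rows make up. A row lasts 1/8 s, in which the tool goes at most 62.5 mm and 10.7 degrees, less where a joint would pass 70% of its speed; a pose out of reach is approached as far as the arm can. A call with a gripper value outside its range is refused whole. The fingers move at their own pace and stop on an object; "grip_force" is the grip in N (left out, the last holds). Time passes only in rows, so rows that repeat a pose let the fingers close. It gives the time, the measured TCP pose, the force and the opening at its end, in the units of the state.
- r.get_state(): the state, without advancing time (a new reading comes with each control period).
- camera(name): name is "scene" or "top" or "wrist"; returns (picture, depth): 480x640x3 uint8, red, green, blue; 480x640 float32, m along the optical axis (not along the pixel's ray), 0 where there is no reading.
- camera_params(name): a dict with "mtx" (3x3 intrinsics, pixels), "R" (3x3) and "t" (3): a world point X has camera coordinates R X + t. Camera axes: x right, y down, z forward; pixel columns grow to the right and rows downward; lengths in m; the calibration is good to about 2 mm. The wrist camera is an equidistant fisheye: a pixel r from the principal point sees the ray r / f radians off the axis. A picture is of the moment at which its call begins: read the wrist's pose just before it. camera_params takes no time and is no camera call; for the wrist camera it gives the pose at the moment of the call.
- r.sign_off(): hands the job in, once; it reports no verdict.
The state is a dict: "clock": time; "q": joint angles; "qvel": joint speeds; "joint_efforts": joint torques, N m; "ee_pos": TCP position; "tcp_rot": TCP orientation; "contact_force": force on the tool from outside, world axes, zero at the start; "wrist_torque": the same for the moment, N m; "gripper_width": finger opening in m.
Only numpy, scipy, OpenCV 4.12 (cv2) and the standard library are available. Lean on these libraries where they do the work, as an engineer would, in place of code of your own. Each camera call takes 0.05 s, during which the arm holds its last target. There are 200 camera calls.

## Working session

There is one attempt and no reset: what is moved stays moved. The work goes in short steps, Python scripts to look and compute and a tool call to move; the robot and the scene stay as the last step left them, time stands still between calls to the robot, and variables do not carry over. Pictures are saved under pics/ and viewed, about 8 in all and at most 12, crops included, and the job is handed in when it is done.

Besides the shell and the picture viewer there is one more tool, called after "Emit:" in YAML: its name, and indented under it one key for each argument. apply_moves: Moves the arm, as the interface text tells. Its arguments: {"type":"object","properties":{"motion":{"type":"array"},"grip_force":{"type":"number"}},"required":["motion"]}

```bash
mkdir -p pics; ls; python3 - <<'E'
from plant import r, camera, camera_params
import cv2, numpy as np
for n in ("scene","top"):
    im,d=camera(n); cv2.imwrite(f"pics/{n}0.png",im[:,:,::-1]); np.savez(f"{n}0.npz",im=im,d=d,**camera_params(n)); print(camera_params(n))
print(r.get_state(), r.grip_depth)
E
```

```text
pics
{'mtx': array([[580.34114295,   0.        , 325.19861352],
       [  0.        , 580.34114295, 241.05064603],
       [  0.        ,   0.        ,   1.        ]]), 'R': array([[-0.13436961,  0.99092091, -0.00453387],
       [ 0.60143625,  0.07791723, -0.79511216],
       [-0.78754   , -0.10956574, -0.60644546]]), 't': array([ 0.06827379, -0.28081478,  1.72125394])}
{'mtx': array([[489.73535094,   0.        , 323.27058238],
       [  0.        , 489.73535094, 241.01638816],
       [  0.        ,   0.        ,   1.        ]]), 'R': array([[-0.02290324, -0.99967345,  0.01133286],
       [-0.9856261 ,  0.0206806 , -0.16767084],
       [ 0.16738172, -0.01501017, -0.98577789]]), 't': array([0.00658863, 0.56181699, 1.1052916 ])}
{'clock': 0.1, 'q': array([ 1.23837682e+00,  1.24452599e-01,  1.65156375e+00, -4.47955622e-05,
        1.36751025e+00, -8.25966072e-02]), 'qvel': array([-0.00151444, -0.0001523 , -0.0036809 , -0.00131855, -0.00035952,
       -0.00117895]), 'joint_efforts': array([ 1.65496776e-04, -4.18881047e+01, -3.61095715e+01,  7.77418306e-02,
        4.62056324e-02, -7.67603956e-05]), 'ee_pos': array([0.16054347, 0.62924382, 0.2134862 ]), 'tcp_rot': array([-1.77755827e-04,  1.24582306e-01,  9.92208805e-01, -9.50746201e-04]), 'contact_force': array([-0.77174831,  0.10914428,  0.53964504]), 'wrist_torque': array([ 0.02289461,  0.01289419, -0.01055905]), 'gripper_width': 0.09502884286676055} 0.0188
```

View pics/scene0.png

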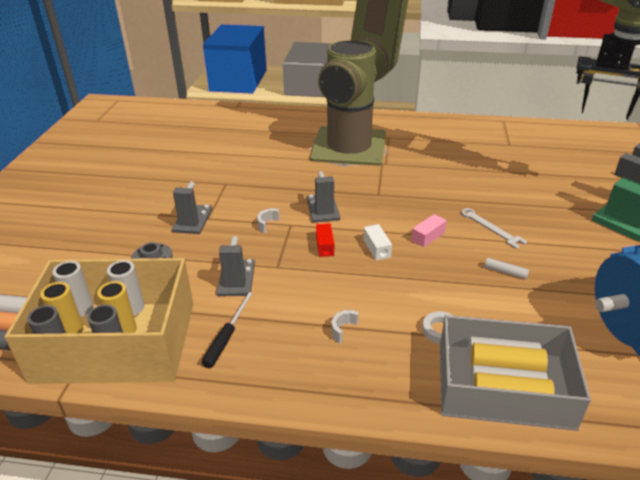

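View pics/top0.png

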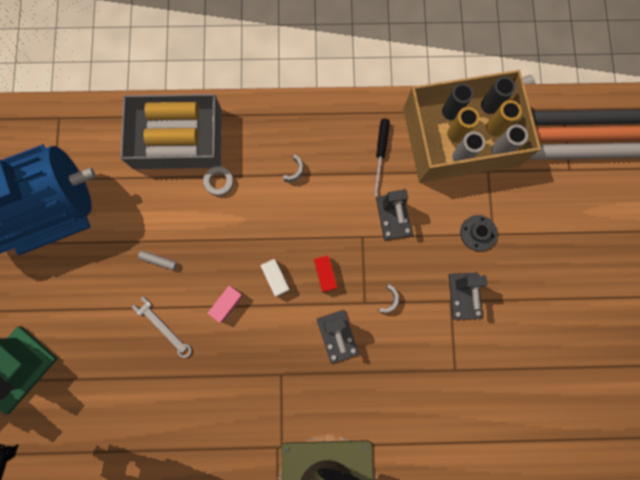

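The scene view shows these spacer look-alikes: white bar (378,242), pink (429,230) and red (325,239). I take the white one. Gauge look-alikes are at scene (188,210), (323,197) and (234,268), which are top (466,297), (338,337) and (393,215). The base is near top (328,480), so the farthest is top (393,215). I'll check these in a crop and measure them.

```bash
cat > h.py <<'E'
import numpy as np, cv2
def load(n): return np.load(f"{n}0.npz")
def ray(D,u,v):
    d=np.linalg.inv(D['mtx'])@np.array([u,v,1.]); return -D['R'].T@D['t'], D['R'].T@d
def onplane(D,u,v,z):
    c,d=ray(D,u,v); return c+d*(z-c[2])/d[2]
def cloud(D):
    v,u=np.mgrid[:480,:640]; d=D['d']; K=D['mtx']
    P=np.stack([(u-K[0,2])/K[0,0]*d,(v-K[1,2])/K[1,1]*d,d],-1)
    return (P-D['t'])@D['R']
E
python3 - <<'E'
from h import *
S,T=load("scene"),load("top")
a=cv2.resize(S['im'][215:275,340:420],None,fx=5,fy=5,interpolation=cv2.INTER_CUBIC)
b=cv2.resize(T['im'][180:260,360:440],(400,400),interpolation=cv2.INTER_CUBIC)
c=cv2.resize(S['im'][225:305,200:280],(400,400),interpolation=cv2.INTER_CUBIC)
d=cv2.resize(T['im'][250:310,250:330],None,fx=5,fy=5,interpolation=cv2.INTER_CUBIC)
o=np.vstack([np.hstack([a,d]),np.hstack([b,c])]); o=cv2.resize(o,None,fx=.85,fy=.85)
cv2.imwrite("pics/crop1.png",o[:,:,::-1])
for n,D,box in (("top",T,(250,310,250,305)),("scene",S,(215,275,355,405))):
    P=cloud(D); im=D['im'].astype(int); m=np.zeros((480,640),bool)
    y0,y1,x0,x1=box; m[y0:y1,x0:x1]=1
    sp=m&(im.min(2)>150)
    z=P[sp][:,2]; print(n,sp.sum(),np.percentile(z,[5,50,95]))
    top=sp&(abs(P[...,2]-0.036)<.006)
    if top.sum()>20:
        q=P[top][:,:2].astype(np.float32); rc=cv2.minAreaRect(q); print("rect",rc, q.mean(0))
# gauges
P=cloud(T)
for nm,(u,v) in dict(A=(393,215),B=(466,297),C=(338,337)).items():
    Q=P[v-35:v+35,u-35:u+35].reshape(-1,3)
    bt=Q[(abs(Q[:,2]-.106)<.006)]; 
    pn=Q[(Q[:,2]>.075)&(Q[:,2]<.097)]
    ft=Q[abs(Q[:,2]-.012)<.004]
    for k,q in (("block",bt),("pin",pn),("foot",ft)):
        if len(q)>5: print(nm,k,len(q),cv2.minAreaRect(q[:,:2].astype(np.float32)),q.mean(0))
E
```

```text
top 513 [0.03147353 0.03555935 0.03912299]
rect ((0.48018109798431396, 0.11058788001537323), (0.07874193042516708, 0.03558150306344032), 24.663341522216797) [0.4799143  0.11082307]
scene 555 [0.00069026 0.03420808 0.03742872]
rect ((0.47896236181259155, 0.11560709029436111), (0.08495845645666122, 0.0383615680038929), 24.128366470336914) [0.48216483 0.11625199]
A block 205 ((0.6538277864456177, -0.17638948559761047), (0.02483750507235527, 0.04395252838730812), 8.872710227966309) [ 0.65309901 -0.17644224  0.10572183]
A pin 179 ((0.6258827447891235, -0.17188994586467743), (0.04671993851661682, 0.06169285252690315), 81.17217254638672) [ 0.62407795 -0.17832818  0.08962419]
A foot 778 ((0.6425721645355225, -0.1989831179380417), (0.13203364610671997, 0.14838872849941254), 88.67072296142578) [ 0.61747493 -0.17695132  0.0120226 ]
B block 221 ((0.4553152620792389, -0.34153544902801514), (0.04502004384994507, 0.022555531933903694), 88.87090301513672) [ 0.45511401 -0.34145905  0.10578529]
B pin 190 ((0.4291800856590271, -0.33384865522384644), (0.04527667164802551, 0.06457996368408203), 74.85005187988281) [ 0.42631505 -0.33826873  0.08955252]
B foot 840 ((0.4288491904735565, -0.34313148260116577), (0.11125651746988297, 0.07125440984964371), 1.6176193952560425) [ 0.4202361  -0.33647218  0.01190174]
C block 220 ((0.365802526473999, -0.025987494736909866), (0.023088721558451653, 0.04342135041952133), 16.89013671875) [ 0.36598558 -0.02599773  0.10557917]
C pin 149 ((0.3418585956096649, -0.03156646713614464), (0.07399643957614899, 0.02848765254020691), 33.38780212402344) [ 0.33123233 -0.03582448  0.08990699]
C foot 914 ((0.33985471725463867, -0.03393477201461792), (0.10958011448383331, 0.06980768591165543), 16.861215591430664) [ 0.3366614  -0.03439321  0.01176209]
```

View pics/crop1.png

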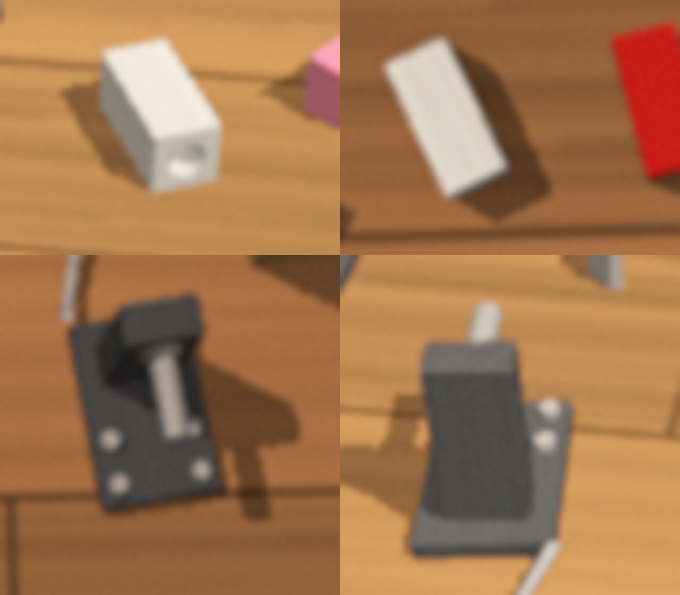

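Crop: the white spacer's scene-facing end (world +x, +y) shows a round hole at scene (385,251). Gauge A, at top (393,215), has its pin pointing toward the robot with a yaw of about 9°. Its B and C twins are nearer the base. The hole already faces the right way, so I'll move over the spacer and refine with the wrist camera.

```bash
python3 - <<'E'
from h import *
from plant import r
print([a for a in dir(r) if a[0]!='_'])
P=cloud(load("top"))
# tallest obstacles along the corridor
for x0 in np.arange(0.05,.75,.1):
    print(round(x0,2),[ (round(float(Q[:,2].max()),2) if len(Q:=P[(P[...,0]>x0)&(P[...,0]<x0+.1)&(P[...,1]>y0)&(P[...,1]<y0+.1)]) else None) for y0 in np.arange(-.5,.75,.1)])
s=r.get_state()
from scipy.spatial.transform import Rotation as R
q=s['tcp_rot']; A=R.from_quat(np.r_[q[1:],q[0]])
th=np.radians(-65.34); y=np.array([np.cos(th),np.sin(th),0]); z=np.array([0,0,-1.]); x=np.cross(y,z)
T=R.from_matrix(np.c_[x,y,z])
for p in ([.44,.13,.25],[.48,.112,.2]): print(A.inv().apply(np.array(p)-s['ee_pos']).round(4),np.degrees((A.inv()*T).as_rotvec()).round(2))
E
```

```text
['Unreachable', 'get_state', 'grip_depth', 'sign_off']
0.05 [0.01, 0.01, 0.01, 0.02, 0.25, 0.26, 0.01, 0.01, 0.01, 0.01, 0.32, 0.01, 0.01]
0.15 [0.01, 0.01, 0.01, 0.01, 0.01, 0.01, 0.01, 0.01, 0.01, 0.01, 0.33, 0.14, 0.02]
0.25 [0.01, 0.01, 0.01, 0.01, 0.11, 0.02, 0.01, 0.01, 0.01, 0.01, 0.01, 0.15, 0.09]
0.35 [0.01, 0.11, 0.01, 0.04, 0.11, 1.18, 0.04, 0.04, 0.01, 0.01, 0.01, 0.02, 0.09]
0.45 [0.01, 0.11, 0.01, 0.03, 0.04, 0.04, 0.04, 0.04, 0.03, 0.03, 0.01, 0.01, 0.1]
0.55 [0.04, 0.04, 0.02, 0.11, 0.01, 0.01, 0.01, 0.01, 0.01, 0.02, 0.18, 0.23, 0.12]
0.65 [0.13, 0.13, 0.12, 0.11, 0.01, 0.04, 0.01, 0.02, 0.01, 0.01, 0.2, 0.23, 0.14]
[-0.3942 -0.4147 -0.0358] [-6.0000e-02  1.3000e-01  1.4103e+02]
[-0.4374 -0.4222  0.0143] [-6.0000e-02  1.3000e-01  1.4103e+02]
```

Emit:
apply_moves:
  motion: [-0.05,-0.05,-0.036,0,0,10,1,-0.1,-0.1,-0.036,0,0,20,1,-0.14,-0.15,-0.036,0,0,30,1,-0.18,-0.2,-0.036,0,0,40,1,-0.22,-0.24,-0.036,0,0,50,1,-0.26,-0.28,-0.036,0,0,60,1,-0.3,-0.32,-0.036,0,0,70,1,-0.34,-0.36,-0.036,0,0,80,1,-0.37,-0.39,-0.036,0,0,90,1,-0.394,-0.415,-0.036,0,0,100,1]
  grip_force: 40

```text
clock: 1.35
ee_pos: [0.4402, 0.1279, 0.2498]
tcp_rot: [0.0, 0.842, 0.539, -0.001]
contact_force: [1.1, 0.7, 0.4]
gripper_width: 0.095
```

Emit:
apply_moves:
  motion: [0,0,0,0,0,10.5,1,0,0,0,0,0,21,1,0,0,0,0,0,31,1,0,0,0,0,0,41,1,0,0,0,0,0,41,1]

```text
clock: 1.98
ee_pos: [0.4399, 0.1278, 0.2494]
tcp_rot: [0.001, 0.977, 0.211, -0.001]
contact_force: [0.5, 0.8, 0.1]
gripper_width: 0.0955
```

```bash
python3 - <<'E'
from plant import r, camera, camera_params
import cv2, numpy as np
s=r.get_state(); p=camera_params("wrist"); im,d=camera("wrist")
np.savez("wrist0.npz",im=im,d=d,**p); cv2.imwrite("pics/w0.png",im[:,:,::-1])
for k in("clock","q","ee_pos","tcp_rot","contact_force"): print(k,s[k])
print(p)
E
```

```text
clock 1.975
q [ 1.66605358e-01 -3.36139784e-01  2.01577074e+00 -1.69371891e-03
  1.46416162e+00  1.31216788e+00]
ee_pos [0.43989485 0.12782821 0.24937255]
tcp_rot [ 7.90465311e-04  9.77461891e-01  2.11107398e-01 -1.13752323e-03]
contact_force [0.47632028 0.79465967 0.10471457]
{'mtx': array([[371.64829954,   0.        , 324.31489594],
       [  0.        , 371.64829954, 236.52706381],
       [  0.        ,   0.        ,   1.        ]]), 'R': array([[ 0.41353174, -0.91048887,  0.00123304],
       [-0.8793579 , -0.39904064,  0.25980039],
       [-0.23605333, -0.10852   , -0.96566155]]), 't': array([-0.066178  ,  0.40051261,  0.54291359])}
```

View pics/w0.png

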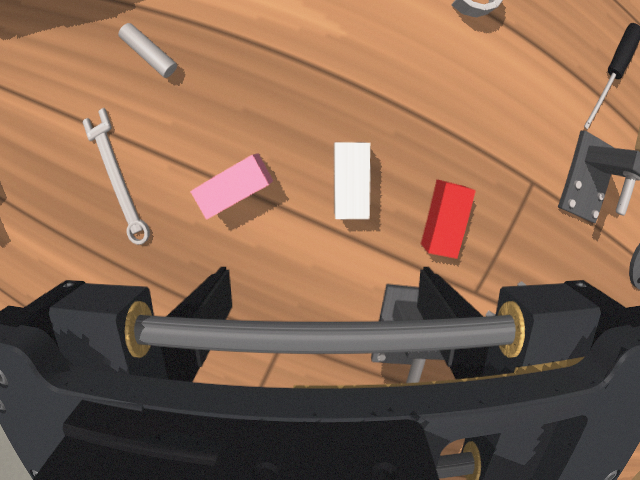

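Wrist view: the spacer is upright at (352,180), with pink at (230,187), red at (448,220) and gauge A at the right edge (600,180). Refining the spacer.

```bash
cat >> h.py <<'E'
def wcloud(D,d=None):
    v,u=np.mgrid[:480,:640]; K=D['mtx']; dx=u-K[0,2]; dy=v-K[1,2]; rr=np.hypot(dx,dy)+1e-9; th=rr/K[0,0]
    dirs=np.stack([dx/rr*np.tan(th),dy/rr*np.tan(th),np.ones_like(th)],-1)
    if d is None: return dirs
    return (dirs*d[...,None]-D['t'])@D['R']
E
python3 - <<'E'
from h import *
W=load("wrist"); im=W['im'].astype(int); m=np.zeros((480,640),bool); m[130:235,320:390]=1
m&=im.min(2)>150
P=wcloud(W,W['d']); q=P[m]; print(m.sum(),np.percentile(q[:,2],[2,25,50,75,98]))
t=m&(abs(P[...,2]-.036)<.004); q=P[t]; print("depth rect",cv2.minAreaRect(q[:,:2].astype(np.float32)))
c=-W['R'].T@W['t']; dr=wcloud(W)@W['R']; X=c+dr*((.036-c[2])/dr[...,2])[...,None]
print("ray rect all white",cv2.minAreaRect(X[m][:,:2].astype(np.float32)),"top only",cv2.minAreaRect(X[t][:,:2].astype(np.float32)),c)
# top/scene rays onto z=.036
T=load("top"); i=T['im'].astype(int); k=np.zeros((480,640),bool); k[255:302,255:295]=1; k&=i.min(2)>150
vu=np.argwhere(k); A=np.array([onplane(T,u,v,.036) for v,u in vu])[:,:2].astype(np.float32); print("top rect",cv2.minAreaRect(A))
print(im[180,330:376].sum(1)//3)
E
```

```text
2712 [0.00136926 0.03647231 0.03700511 0.0375624  0.0386735 ]
depth rect ((0.4802378714084625, 0.11383384466171265), (0.07916434854269028, 0.035607773810625076), 24.68376922607422)
ray rect all white ((0.48052796721458435, 0.11415746062994003), (0.0800822302699089, 0.03717227280139923), 24.767658233642578) top only ((0.48023176193237305, 0.11378365755081177), (0.07919618487358093, 0.03555641323328018), 24.70998191833496) [0.5077172  0.15848345 0.42029904]
top rect ((0.48092979192733765, 0.11092353612184525), (0.08027011156082153, 0.03564460948109627), 24.746740341186523)
[144 144 143 138 157 231 242 241 241 241 242 241 242 241 240 240 238 241
 241 241 240 240 240 239 241 241 241 242 242 240 240 241 239 240 239 240
 240 239 240 222 140  88  88  87  87  86]
```

Emit:
apply_moves:
  motion: [0.03,0.03,0.05,0,0,-0.3,1,0.03,0.03,0.1,0,0,-0.3,1,0.03,0.03,0.15,0,0,-0.3,1,0.03,0.03,0.19,0,0,-0.3,1,0.03,0.03,0.22,0,0,-0.3,1,0.03,0.03,0.235,0,0,-0.3,1,0.03,0.03,0.244,0,0,-0.3,1,0.03,0.03,0.244,0,0,-0.3,1]

```text
clock: 3.02
ee_pos: [0.4795, 0.1125, 0.0057]
tcp_rot: [0.001, 0.977, 0.214, -0.001]
contact_force: [0.6, -0.3, -0.6]
gripper_width: 0.0952
```

Emit:
apply_moves:
  motion: [0,0,0,0,0,0,-1,0,0,0,0,0,0,-1,0,0,0,0,0,0,-1,0,0,0,0,0,0,-1,0,0,0,0,0,0,-1,0,0,0,0,0,0,-1]

```text
clock: 3.78
ee_pos: [0.4795, 0.1125, 0.0056]
tcp_rot: [0.001, 0.977, 0.214, -0.001]
contact_force: [0.4, 0.4, -0.1]
gripper_width: 0.0408
```

Still closing; one more hold, then lift.

Emit:
apply_moves:
  motion: [0,0,0,0,0,0,-1,0,0,0,0,0,0,-1,0,0,0,0,0,0,-1,0,0,-0.03,0,0,0,-1,0,0,-0.08,0,0,0,-1,0,0,-0.13,0,0,0,-1,0,0,-0.16,0,0,0,-1,0,0,-0.16,0,0,0,-1]

```text
clock: 4.78
ee_pos: [0.4813, 0.1129, 0.1679]
tcp_rot: [0.001, 0.977, 0.214, 0.002]
contact_force: [0.2, 0.8, -4.3]
gripper_width: 0.0358
```

```bash
python3 - <<'E'
from plant import r, camera, camera_params
import cv2, numpy as np
s=r.get_state()
for k in("clock","q","ee_pos","tcp_rot","contact_force","gripper_width"): print(k,s[k])
for n in ("scene","top","wrist"):
    p=camera_params(n); im,d=camera(n); np.savez(n+"20.npz",im=im,d=d,**p); 
    if n=="scene": cv2.imwrite("pics/s2.png",cv2.resize(im[150:310,190:430],(720,480),interpolation=cv2.INTER_CUBIC)[:,:,::-1])
E
```

```text
clock 4.775
q [ 0.12301544 -0.19624098  2.04134249 -0.00221994  1.29300657  1.2621488 ]
ee_pos [0.48128608 0.11288574 0.16786306]
tcp_rot [0.00122483 0.97673179 0.21445475 0.0016358 ]
contact_force [ 0.19030978  0.84226987 -4.30503927]
gripper_width 0.03576481769526149
```

View pics/s2.png

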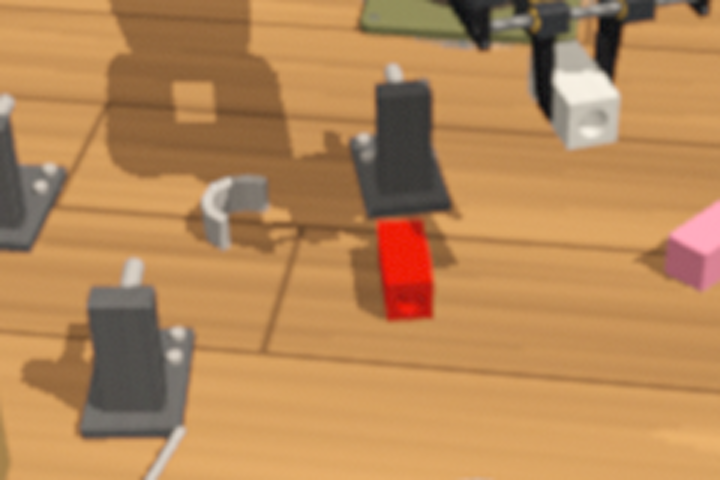

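The spacer is held with its hole facing forward, scene crop (590,120). Next: move to a standoff in front of gauge A's pin and look from near.

Emit:
apply_moves:
  motion: [-0.015,0.05,0,0,0,3,-1,-0.03,0.1,0,0,0,6,-1,-0.045,0.15,0,0,0,9,-1,-0.06,0.2,0,0,0,12,-1,-0.075,0.25,0,0,0,15,-1,-0.091,0.285,0,0,0,15.9,-1,-0.091,0.298,0.02,0,0,15.9,-1,-0.091,0.298,0.05,0,0,15.9,-1,-0.091,0.298,0.05,0,0,15.9,-1]

```text
clock: 6.05
ee_pos: [0.5163, -0.1948, 0.1077]
tcp_rot: [-0.002, 0.997, 0.077, -0.008]
contact_force: [-0.6, 0.2, -3.5]
gripper_width: 0.0356
```

```bash
python3 - <<'E'
from plant import r, camera, camera_params
import cv2, numpy as np
s=r.get_state()
for k in("clock","q","ee_pos","tcp_rot","contact_force","gripper_width"): print(k,s[k])
for n in ("scene","top","wrist"):
    p=camera_params(n); im,d=camera(n); np.savez(n+"30.npz",im=im,d=d,**p); 
    if n=="wrist": cv2.imwrite("pics/w3.png",im[:,:,::-1])
E
```

```text
clock 6.05
q [-0.45539921  0.01017321  1.95690533 -0.00542608  1.18977425  0.96319779]
ee_pos [ 0.51630452 -0.19480675  0.10768289]
tcp_rot [-0.00170272  0.99699496  0.07704884 -0.00784989]
contact_force [-0.59736873  0.16288274 -3.48856836]
gripper_width 0.03560902812903788
```

View pics/w3.png

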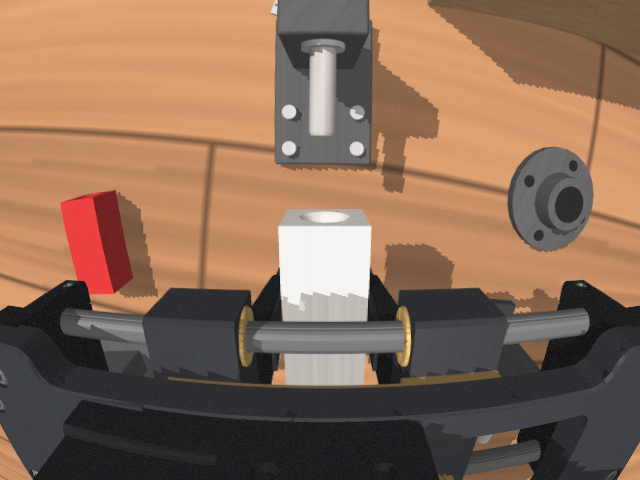

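Wrist view: the hole is plainly visible in the spacer's front end at (325,217). The pin runs (322,45)-(322,135) and is nearly in line. I'll measure the offsets in the tool frame.

```bash
cat > rel.py <<'E'
from h import *
from scipy.spatial.transform import Rotation as Ro
def rel(D,pos,quat,pinbox,spbox,white=150):
    A=Ro.from_quat(np.r_[quat[1:],quat[0]]); P=(wcloud(D,D['d'])-pos)@A.as_matrix(); im=D['im'].astype(int)
    Wd=wcloud(D,D['d'])
    def mk(b): m=np.zeros((480,640),bool); m[b[0]:b[1],b[2]:b[3]]=1; return m
    m=mk(pinbox)&(im.min(2)>110)&(Wd[...,2]>.06)&(Wd[...,2]<.1); 
    print("pin n",m.sum(),"z max world",np.percentile(Wd[m][:,2],[50,97]))
    # silhouette-centre per row -> axis in tool frame
    c=[];
    for v in range(pinbox[0],pinbox[1]):
        u=np.where(m[v])[0]
        if len(u)>8: q=P[v,u]; c.append([q[:,0].mean(),(q[:,1].min()+q[:,1].max())/2,np.percentile(q[:,2],10),np.ptp(q[:,1])])
    c=np.array(c); f=np.polyfit(c[:,0],c[:,1],1); g=np.polyfit(c[:,0],c[:,2],1)
    print("pin y=%.4f*x+%.5f (deg %.2f)"%(f[0],f[1],np.degrees(np.arctan(f[0]))),"top z=%.4f*x+%.5f"%tuple(g),"diam",np.median(c[:,3]),"tip x",P[m][:,0].min(),"root x",P[m][:,0].max())
    s=mk(spbox)&(im.min(2)>white); z=P[s][:,2]; z0=np.percentile(z,20); t=s&(abs(P[...,2]-z0)<.004)
    q=P[t]; co=np.linalg.lstsq(np.c_[q[:,:2],np.ones(len(q))],q[:,2],rcond=None)[0]
    print("spacer top n",t.sum(),"z=%.3fx+%.3fy+%.5f"%tuple(co),"x front",np.percentile(q[:,0],99.5))
    c=[]
    for v in range(spbox[0],spbox[1]):
        u=np.where(t[v])[0]
        if len(u)>20: k=P[v,u]; c.append([k[:,0].mean(),(k[:,1].min()+k[:,1].max())/2,np.ptp(k[:,1])])
    c=np.array(c); h=np.polyfit(c[:,0],c[:,1],1); print("spacer y=%.4f*x+%.5f"%tuple(h),"width",np.median(c[:,2]))
    return Wd,P
E
python3 - <<'E'
from rel import *
W=load("wrist3")
Wd,P=rel(W,np.array([.51630452,-.19480675,.10768289]),np.array([-.00170272,.99699496,.07704884,-.00784989]),(55,135,300,345),(228,285,270,380))
A=Ro.from_quat([.99699496,.07704884,-.00784989,-.00170272]).as_matrix(); print(A.round(4))
# pin from top & scene views, tip in world
for n in("top3",):
    D=load(n); Pc=cloud(D); m=(D['im'].min(2)>100)&(abs(Pc[...,2]-.088)<.01)&(abs(Pc[...,0]-.62)<.05)&(abs(Pc[...,1]+.18)<.03)
    q=Pc[m]; print(n,m.sum(),np.polyfit(q[:,0],q[:,1],1),q.mean(0),q.min(0),q.max(0))
E
```

```text
pin n 2082 z max world [0.09194155 0.09382207]
pin y=0.0180*x+-0.00190 (deg 1.03) top z=-0.0179*x+0.01471 diam 0.012895698991493497 tip x 0.0797334545346668 root x 0.1218050942093137
spacer top n 5155 z=-0.011x+-0.005y+-0.03576 x front 0.04278220423066095
spacer y=0.0110*x+0.00074 width 0.03567159943903694
[[ 0.988   0.1536 -0.0159]
 [ 0.1537 -0.9881  0.0022]
 [-0.0154 -0.0046 -0.9999]]
top3 108 [ 0.13391395 -0.26365155] [ 0.6160899  -0.18114852  0.09017879] [ 0.59437016 -0.19140293  0.08319851] [ 0.64022465 -0.17415664  0.09680214]
```

```bash
python3 - <<'E'
from h import *
S=load("scene3"); P=cloud(S); im=S['im'].astype(int)
A=np.array([[0.988,.1536,-.0159],[.1537,-.9881,.0022],[-.0154,-.0046,-.9999]]); pos=np.array([.5163,-.1948,.1077])
Q=(P-pos)@A
m=(im.min(2)>130)&(Q[...,0]>-.05)&(Q[...,0]<.06)&(abs(Q[...,1])<.03)&(abs(Q[...,2]+.015)<.05)
vu=np.argwhere(m); print(m.sum(),vu.min(0),vu.max(0)); q=Q[m]
f=q[q[:,0]>.03]; print("front",len(f),np.percentile(f,[1,50,99],axis=0))
tp=q[(q[:,0]<.03)]; print("top",len(tp),np.percentile(tp,[1,50,99],axis=0) if len(tp) else 0)
v0,u0=vu.min(0)-15; v1,u1=vu.max(0)+15
cv2.imwrite("pics/s3.png",cv2.resize(S['im'][v0:v1,u0:u1],None,fx=8,fy=8,interpolation=cv2.INTER_CUBIC)[:,:,::-1]); print(v0,u0,v1,u1)
E
```

```text
589 [188 225] [221 245]
front 252 [[ 0.03042244 -0.02028313 -0.03115039]
 [ 0.03859166 -0.0020978  -0.01551704]
 [ 0.04293091  0.01558928  0.00592485]]
top 337 [[-0.03807582 -0.02022802 -0.03274439]
 [ 0.00624958 -0.00086351 -0.02896933]
 [ 0.02953421  0.0206859   0.00153254]]
173 210 236 260
```

View pics/s3.png

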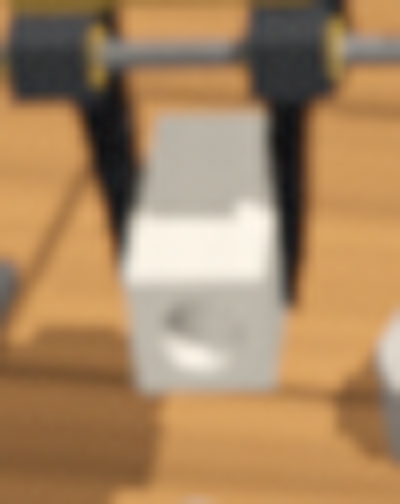

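The wrist and scene cameras disagree by about 4 mm on the spacer's height in the jaws, while scene agrees with the bench contact. I'll move to about 1 cm from the tip at pin height, where both can be compared at the same range.

Emit:
apply_moves:
  motion: [0,-0.002,0.012,0,0.4,0.4,-1,0,-0.002,0.025,0,0.7,0.4,-1,0,-0.002,0.035,0,0.7,0.4,-1,0.01,-0.002,0.035,0,0.7,0.4,-1,0.02,-0.002,0.035,0,0.7,0.4,-1,0.027,-0.002,0.035,0,0.7,0.4,-1,0.027,-0.002,0.035,0,0.7,0.4,-1,0.027,-0.002,0.035,0,0.7,0.4,-1]

```text
clock: 7.2
ee_pos: [0.5463, -0.19, 0.0783]
tcp_rot: [0.001, 0.997, 0.074, 0.003]
contact_force: [0.1, -0.0, -2.3]
gripper_width: 0.0358
```

```bash
cat > look.py <<'E'
import sys
from plant import r, camera, camera_params
from rel import *
k=sys.argv[1]
s=r.get_state()
for n in("clock","q","ee_pos","tcp_rot","contact_force","gripper_width"): print(n,s[n].round(4) if hasattr(s[n],'round') else s[n])
q=s['tcp_rot']; print(Ro.from_quat(np.r_[q[1:],q[0]]).as_matrix().round(4))
for n in ("scene","wrist"):
    p=camera_params(n); im,d=camera(n); np.savez(n+k+"0.npz",im=im,d=d,ee=s['ee_pos'],rot=q,**p)
    if n=="scene": sc=im
W=load("wrist"+k)['im']
b=[int(a) for a in sys.argv[2:6]]
a=cv2.resize(sc[b[0]:b[1],b[2]:b[3]],(400,400),interpolation=cv2.INTER_CUBIC)
c=cv2.resize(W[60:300,205:445],(400,400),interpolation=cv2.INTER_CUBIC)
cv2.imwrite(f"pics/l{k}.png",np.hstack([c,a])[:,:,::-1])
E
python3 look.py 4 170 270 190 290
```

```text
clock 7.2
q [-4.284e-01  8.800e-02  1.930e+00  1.900e-03  1.118e+00  9.933e-01]
ee_pos [ 0.5463 -0.19    0.0783]
tcp_rot [6.000e-04 9.972e-01 7.410e-02 2.900e-03]
contact_force [ 0.1338 -0.0186 -2.2557]
gripper_width 0.03583676133878803
[[ 9.890e-01  1.477e-01  5.800e-03]
 [ 1.477e-01 -9.890e-01 -7.000e-04]
 [ 5.600e-03  1.600e-03 -1.000e+00]]
```

View pics/l4.png

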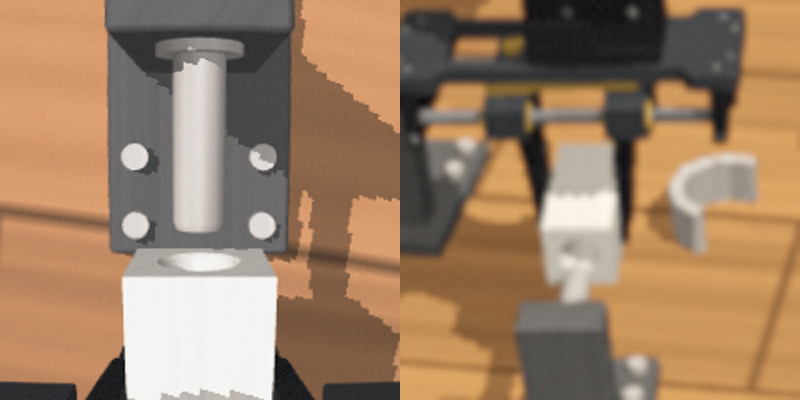

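Emit:
apply_moves:
  motion: [0,0,0,0,0,0,-1,0,0,0,0,0,0,-1,0,0,0,0,0,0,-1]

```text
clock: 7.68
ee_pos: [0.546, -0.1901, 0.0783]
tcp_rot: [0.001, 0.997, 0.074, 0.003]
contact_force: [0.2, 0.5, -3.3]
gripper_width: 0.0354
```

```bash
python3 - <<'E'
from rel import *
from plant import r
s=r.get_state(); print(s['ee_pos'],s['tcp_rot'],s['qvel'].round(3))
W=load("wrist4"); rel(W,W['ee'],W['rot'],(100,200,300,345),(226,285,270,380))
S=load("scene4"); P=cloud(S); im=S['im'].astype(int)
q=s['tcp_rot']; Q=(P-W['ee'])@Ro.from_quat(np.r_[W['rot'][1:],W['rot'][0]]).as_matrix()
m=(im.min(2)>130)&(Q[...,0]>-.04)&(Q[...,0]<.03)&(abs(Q[...,1])<.016)&(Q[...,2]<-.02)
q=Q[m]; print("scene spacer top",m.sum(),np.percentile(q,[2,50,98],axis=0))
E
```

```text
[ 0.54599348 -0.19013818  0.07827926] [5.83235046e-04 9.97265319e-01 7.38459101e-02 2.88528718e-03] [-0.     0.    -0.002 -0.002  0.    -0.003]
pin n 3055 z max world [0.09196219 0.09371533]
pin y=0.0144*x+-0.00157 (deg 0.83) top z=0.0024*x+-0.01467 diam 0.012964810757213957 tip x 0.04815277075739349 root x 0.09111367689694577
spacer top n 5334 z=-0.005x+0.001y+-0.03127 x front 0.04094519077457569
spacer y=0.0082*x+-0.00042 width 0.03563075119994982
scene spacer top 270 [[-0.03776259 -0.01522672 -0.19313706]
 [-0.00071704 -0.00023934 -0.02956338]
 [ 0.02915196  0.01534803 -0.0269799 ]]
```

Emit:
apply_moves:
  motion: [0,-0.0012,0.003,0,-0.4,0.35,-1,0,-0.0012,0.006,0,-0.4,0.35,-1,0,-0.0012,0.006,0,-0.4,0.35,-1,0,-0.0012,0.006,0,-0.4,0.35,-1]

```text
clock: 8.18
ee_pos: [0.5458, -0.1889, 0.0722]
tcp_rot: [0.001, 0.997, 0.071, -0.001]
contact_force: [-0.2, 0.3, -2.3]
gripper_width: 0.0357
```

```bash
python3 look.py 5 180 260 200 280; python3 - <<'E'
from rel import *
W=load("wrist5"); rel(W,W['ee'],W['rot'],(100,200,300,345),(226,285,270,380))
E
```

```text
clock 8.175
q [-0.4251  0.0977  1.9311 -0.0023  1.1132  1.0049]
ee_pos [ 0.5458 -0.1889  0.0722]
tcp_rot [ 8.000e-04  9.975e-01  7.080e-02 -7.000e-04]
contact_force [-0.2482  0.3166 -2.3184]
gripper_width 0.03569801416313939
[[ 0.99    0.1413 -0.0012]
 [ 0.1413 -0.99   -0.0017]
 [-0.0014  0.0015 -1.    ]]
pin n 3200 z max world [0.09198882 0.09366022]
pin y=0.0062*x+-0.00023 (deg 0.36) top z=-0.0062*x+-0.02064 diam 0.012848264898503063 tip x 0.04874554411212444 root x 0.0906888176872391
spacer top n 5338 z=-0.004x+0.001y+-0.03145 x front 0.04110450393705644
spacer y=0.0085*x+-0.00040 width 0.035601223759949875
```

Aligned to within about 0.5 mm. Inserting slowly, watching force.

Emit:
apply_moves:
  motion: [0.004,0,0,0,0,0,-1,0.008,0,0,0,0,0,-1,0.012,0,0,0,0,0,-1,0.016,0,0,0,0,0,-1,0.02,0,0,0,0,0,-1]

```text
clock: 8.9
ee_pos: [0.566, -0.1861, 0.0723]
tcp_rot: [0.001, 0.997, 0.071, -0.001]
contact_force: [-0.3, 0.6, -3.3]
gripper_width: 0.0358
```

Emit:
apply_moves:
  motion: [0.004,0,0,0,0,0,-1,0.008,0,0,0,0,0,-1,0.012,0,0,0,0,0,-1,0.016,0,0,0,0,0,-1,0.018,0,0,0,0,0,-1]

```text
clock: 9.52
ee_pos: [0.5841, -0.1835, 0.0723]
tcp_rot: [0.001, 0.997, 0.071, -0.001]
contact_force: [-0.1, 0.7, -2.5]
gripper_width: 0.0356
```

Now about 31 mm past the tip with no contact, so this is the hole. Next, 1 mm steps to the bottom.

Emit:
apply_moves:
  motion: [0.001,0,0,0,0,0,-1,0.002,0,0,0,0,0,-1,0.003,0,0,0,0,0,-1,0.004,0,0,0,0,0,-1]

```text
clock: 10.02
ee_pos: [0.5881, -0.1829, 0.0723]
tcp_rot: [0.001, 0.997, 0.071, -0.001]
contact_force: [0.5, 0.5, -3.2]
gripper_width: 0.0357
```

Emit:
apply_moves:
  motion: [0.0007,0,0,0,0,0,-1,0.0014,0,0,0,0,0,-1,0.002,0,0,0,0,0,-1]

```text
clock: 10.4
ee_pos: [0.5882, -0.1829, 0.0721]
tcp_rot: [0.001, 0.997, 0.071, -0.003]
contact_force: [-9.1, -1.4, 2.2]
gripper_width: 0.036
```

Contact: -9 N with travel stopped. I'll press slightly more to confirm it is seated.

Emit:
apply_moves:
  motion: [0.002,0,0,0,0,0,-1,0.003,0,0,0,0,0,-1,0.003,0,0,0,0,0,-1]

```text
clock: 10.78
ee_pos: [0.5881, -0.1829, 0.0719]
tcp_rot: [0.0, 0.997, 0.071, -0.007]
contact_force: [-11.6, -1.0, 4.5]
gripper_width: 0.036
```

```bash
python3 look.py 6 200 280 200 280
```

```text
clock 10.775
q [-0.3853  0.1847  1.8342 -0.0077  1.1347  1.0463]
ee_pos [ 0.5881 -0.1829  0.0719]
tcp_rot [ 5.000e-04  9.974e-01  7.120e-02 -7.000e-03]
contact_force [-11.6051  -1.0254   4.5408]
gripper_width 0.035975171466197185
[[ 0.9898  0.142  -0.0138]
 [ 0.142  -0.9899 -0.0019]
 [-0.014  -0.     -0.9999]]
```

View pics/l6.png

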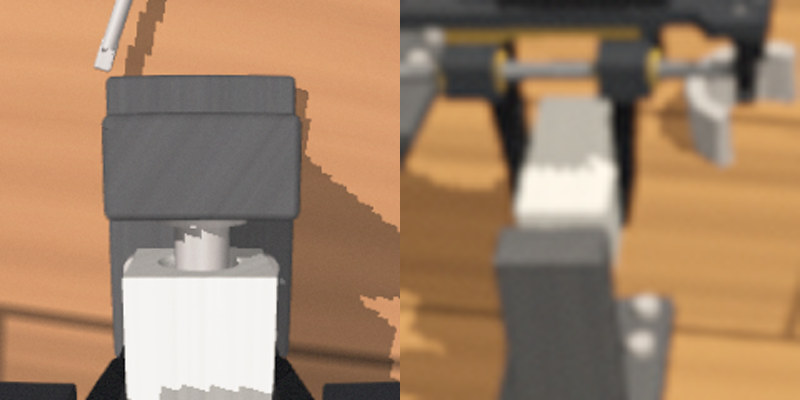

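The wrist crop shows the spacer on the pin with only about 14 mm exposed. That matches home, with 11 N of push and no further travel. Pulling off.

Emit:
apply_moves:
  motion: [-0.005,0,0,0,0.7,0,-1,-0.012,0,0,0,0.7,0,-1,-0.02,0,0,0,0.7,0,-1,-0.03,0,0,0,0.7,0,-1,-0.04,0,0,0,0.7,0,-1,-0.05,0,0,0,0.7,0,-1,-0.06,0,0,0,0.7,0,-1,-0.08,0,0,0,0.7,0,-1,-0.08,0,-0.05,0,0.7,0,-1,-0.08,0,-0.1,0,0.7,0,-1]

```text
clock: 12.12
ee_pos: [0.5091, -0.1939, 0.1733]
tcp_rot: [-0.0, 0.997, 0.071, -0.002]
contact_force: [1.3, 0.1, -2.5]
gripper_width: 0.0361
```

Emit:
apply_moves:
  motion: [0,0,-0.05,0,0,-5,-1,0,-0.03,-0.09,0,0,-11,-1,0,-0.07,-0.12,0,0,-17,-1,0,-0.11,-0.15,0,0,-24,-1,0,-0.15,-0.17,0,0,-31,-1,0,-0.19,-0.187,0,0,-38,-1,0,-0.22,-0.187,0,0,-45,-1,0.006,-0.256,-0.187,0,0,-52,-1,0.006,-0.256,-0.187,0,0,-57,-1,0.006,-0.256,-0.187,0,0,-57,-1]

```text
clock: 13.38
ee_pos: [0.479, 0.0605, 0.3604]
tcp_rot: [-0.001, 0.843, 0.538, -0.001]
contact_force: [-0.5, 0.0, -3.0]
gripper_width: 0.0359
```

Emit:
apply_moves:
  motion: [0,0,0,0,8,0,-1,0,0,0,0,16,0,-1,0,0,0,0,24,0,-1,0,0,0,0,32,0,-1,0,0,0,0,40,0,-1,0,0,0,0,40,0,-1]

```text
clock: 14.12
ee_pos: [0.4781, 0.0584, 0.358]
tcp_rot: [-0.185, 0.795, 0.503, 0.286]
contact_force: [-1.0, -0.1, -3.0]
gripper_width: 0.0356
```

```bash
python3 - <<'E'
from plant import r
from scipy.spatial.transform import Rotation as R
import numpy as np
s=r.get_state(); q=s['tcp_rot']; print(s['q'].round(3),s['ee_pos'],s['contact_force'],s['gripper_width']); print(R.from_quat(np.r_[q[1:],q[0]]).as_matrix().round(3))
E
```

```text
[-0.401 -0.461  2.037  0.694  1.547  0.03 ] [0.47806165 0.05840558 0.35802685] [-1.02358545 -0.05663726 -2.98505552] 0.03562754993077312
[[ 0.331  0.905  0.268]
 [ 0.693 -0.426  0.581]
 [ 0.64  -0.007 -0.768]]
```

Emit:
apply_moves:
  motion: [0.008,-0.004,0.006,0,8,0,-1,0.016,-0.008,0.012,0,16,0,-1,0.024,-0.013,0.02,0,24,0,-1,0.032,-0.018,0.027,0,32,0,-1,0.04,-0.023,0.033,0,40,0,-1,0.047,-0.027,0.039,0,46,0,-1,0.047,-0.027,0.039,0,50.2,0,-1,0.047,-0.027,0.039,0,50.2,0,-1,0.047,-0.027,0.039,0,50.2,0,-1]

```text
clock: 15.25
ee_pos: [0.48, 0.1253, 0.3591]
tcp_rot: [-0.38, 0.599, 0.378, 0.595]
contact_force: [0.9, 0.5, -3.3]
gripper_width: 0.0359
```

```bash
python3 - <<'E'
from plant import r,camera,camera_params
from h import *
from scipy.spatial.transform import Rotation as R
s=r.get_state(); q=s['tcp_rot']; print(s['clock'],s['q'].round(3),s['ee_pos'],s['contact_force'],s['gripper_width']); A=R.from_quat(np.r_[q[1:],q[0]]).as_matrix(); print(A.round(4))
o=[]
for n in("scene","wrist","top"):
    p=camera_params(n); im,d=camera(n); np.savez(n+"70.npz",im=im,d=d,ee=s['ee_pos'],rot=q,**p); o.append(im)
u=S=None
D=load("scene7"); c=D['mtx']@(D['R']@s['ee_pos']+D['t']); c=(c[:2]/c[2]).astype(int); print(c)
a=o[0][max(c[1]-60,0):c[1]+60,c[0]-60:c[0]+60]
cv2.imwrite("pics/f7.png",np.hstack([cv2.resize(a,(400,400),interpolation=cv2.INTER_CUBIC),cv2.resize(o[1][60:300,205:445],(400,400))])[:,:,::-1])
E
```

```text
15.25 [-0.513 -0.377  2.359  1.539  1.638 -0.407] [0.4799785  0.12534327 0.3591205 ] [ 0.89777381  0.53356957 -3.2603214 ] 0.03589802871403151
[[ 6.300e-03  9.053e-01  4.247e-01]
 [-2.000e-04 -4.247e-01  9.053e-01]
 [ 1.000e+00 -5.800e-03 -2.500e-03]]
[391 101]
```

View pics/f7.png

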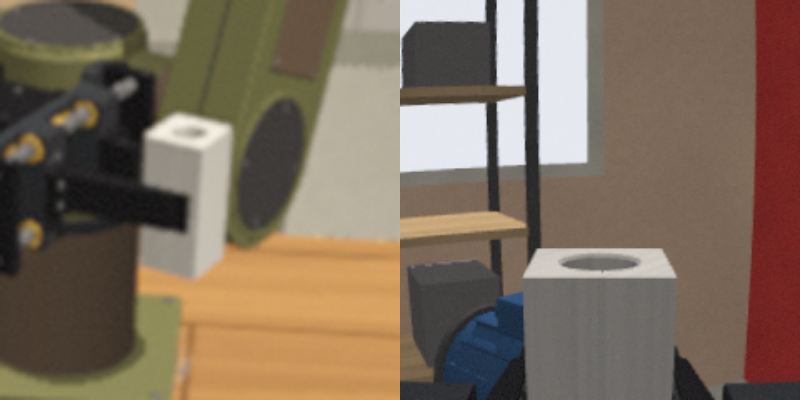

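```bash
python3 - <<'E'
from rel import *
W=load("wrist7"); A=Ro.from_quat(np.r_[W['rot'][1:],W['rot'][0]]).as_matrix(); P=(wcloud(W,W['d'])-W['ee'])@A
m=np.zeros((480,640),bool); m[232:282,285:360]=1; m&=abs(P[...,2]+.031)<.006; q=P[m]
print(m.sum(),np.linalg.lstsq(np.c_[q[:,:2],np.ones(len(q))],q[:,2],rcond=None)[0], q[:,0].max())
c=[]
for v in range(232,282):
    u=np.where((abs(P[v,:,2]+.031)<.006)&(abs(P[v,:,1])<.022)&(W['im'][v].min(1)>100))[0]
    if len(u)>20: c.append([P[v,u,0].mean(),(P[v,u,1].min()+P[v,u,1].max())/2])
c=np.array(c); print("y slope",np.polyfit(c[:,0],c[:,1],1))
S=load("scene7"); X=cloud(S); ce=W['ee']-.014*A[:,2]
b=X[41:161,331:451].reshape(-1,3); d=np.linalg.norm(b-ce,axis=1); g=(S['im'][41:161,331:451].reshape(-1,3).astype(int)); ol=(g[:,1]-g[:,2]>20)&(b[:,2]>.05)&(g[:,1]>=g[:,0]-8)
print("nearest olive to spacer centre",np.percentile(d[ol],[0,2]) , ol.sum())
T=load("top7"); T0=load("top"); print("top-view changed away from arm:",[(k,int((abs(T['im'][v-12:v+12,u-12:u+12].astype(int)-T0['im'][v-12:v+12,u-12:u+12]).max(2)>60).sum())) for k,(u,v) in dict(red=(326,273),pink=(225,304),shell1=(292,168),shell2=(389,300),ring=(218,181),flange=(479,232),drv=(381,150),wrench=(165,330),pin=(158,261)).items()])
E
```

```text
3738 [-0.00742752  0.00181096 -0.02938236] 0.038719413439325646
y slope [-0.00916246  0.00132508]
nearest olive to spacer centre [0.02770193 0.35010875] 2160
top-view changed away from arm: [('red', 265), ('pink', 0), ('shell1', 0), ('shell2', 209), ('ring', 0), ('flange', 0), ('drv', 0), ('wrench', 0), ('pin', 0)]
```

```bash
python3 - <<'E'
from h import *
for n in("scene","scene7"):
    i=load(n)['im'].astype(int); m=(i[...,0]>150)&(i[...,1]<60); m[:200]=0; m[290:]=0; vu=np.argwhere(m); print(n,"red",len(vu),vu.mean(0))
    k=np.zeros(m.shape,bool); k[200:235,250:285]=1; k&=(i.max(2)-i.min(2)<40)&(i.min(2)>90); vu=np.argwhere(k); print("shell2",len(vu),vu.mean(0) if len(vu) else 0)
E
```

```text
scene red 488 [240.01844262 324.61065574]
shell2 292 [217.57876712 266.55479452]
scene7 red 486 [240.09053498 324.59876543]
shell2 302 [217.3410596 266.6589404]
```

Emit:
apply_moves:
  motion: [0,0,0,0,0,0,-1,0,0,0,0,0,0,-1,0,0,0,0,0,0,-1,0,0,0,0,0,0,-1]

```text
clock: 15.9
ee_pos: [0.4799, 0.1251, 0.3593]
tcp_rot: [-0.38, 0.598, 0.378, 0.596]
contact_force: [0.5, -0.9, -4.2]
gripper_width: 0.0358
```

```bash
python3 -c "
from plant import r
print(r.sign_off())"
```

```text
the job is handed in; nothing more can be done
None
```

The job is done and handed in at about 16 s on the robot's clock. `r.sign_off()` gave no verdict.

- **Finding the hole:** The scene camera showed the hole in the spacer's far (+x) end. I took the white spacer to the farthest gauge with that end first, so no end-for-end turn was needed.
- **Pushing home:** The spacer went on freely past where a closed end would have been stopped at the tip. It then stopped after about 35 mm on the pin, pushing back with 9 to 12 N. The wrist camera showed about 14 mm of pin left exposed, as expected when home.
- **Final pose:** I pulled it off and turned it hole-up. It is held still at about (0.47, 0.11, 0.36), over where it lay, with its lowest edge about 0.32 m above the bench. The tool is within 0.4° of level and the spacer within about 1° of vertical.

**Checks that disagreed:**
- **Spacer height:** An early wrist-camera reading of the spacer's height in the jaws was 4–5 mm off the scene view. It agreed on a second look closer to the pin, and I aligned by that.
- **Top view:** My last top-view check flagged changes at the red block and one half shell. The scene view shows both unmoved within 0.3 pixel, so it was probably the arm or its shadow.
- **Clearance:** One reading put an arm-coloured patch 28 mm from the spacer's centre. All but a few points were at least 35 cm away, so I took it as noise and did not check further.

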